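# Line up riser posts by height on the inspection rail

### The arm

A 7-joint arm with a two-finger parallel gripper is mounted at the origin on the work surface. World frame = base frame: x ahead of the robot, y to its left, z up, the work surface at z = 0. Lengths are in m, angles in rad, forces in N, time in s.
With the tool pointing down it reaches from about 0.4 to 0.875 m from the base axis. Payload 6.5 kg.
Tool frame: the origin (TCP) lies on the centre line of the jaws, within the pads' length; the fingertips stand 11 mm ahead of it and the grasp point (between the pads) lies 8 mm behind it; z points along the fingers, y is the line along which they close (so a half turn about z gives the same grasp; the last joint's range is limited). The gripper opens to 88 mm and grips with 3 to 60 N. Pads are 18 mm wide; open, the fingers measure 123 mm over their backs; the gripper's body (75 mm by 187 mm) begins 45 mm behind the grasp point.
Start: joints at [-1.282, 0.536, -0.004, 1.538, 0.003, 1.067, -0.071], TCP at [0.226, 0.61, 0.21] pointing down, gripper open.
Joint ranges: [-2.7, 2.7], [-0.37, 2.16], [-1.27, 1.26], [0.24, 2.4], [-1.31, 4.45], [0.19, 1.91], [-2.76, 2.76]. Speed limits (rad/s): [2.39, 2.39, 3.14, 3.14, 3.14, 3.14, 3.14].

### API

Orientations are given as a unit quaternion [x, y, z, w].
In Python, from bench import env gives the robot as it stands. Calls block until the motion is done:
- env.reach(position, orientation): joint-space move of the TCP to a pose.
- env.movel(position, rot=None, v=0.15, f_stop=None): straight line of the TCP; rot=None keeps the orientation; v is the mean speed in m/s. With f_stop (N) it stops when the force on the tool has changed by that much, and returns True; else False.
- env.goto_joints(angles): joint-space move.
- env.gripper_to(opening, force=None): finger opening in m; force is the grip in N (None keeps the last); returns when the fingers have stopped.
- env.pause(seconds).
- env.ik(position, orientation): joint angles nearest the present ones, or None.
- env.get_state(): the state.
- env.read_camera(name): name is "scene" or "side" or "wrist"; returns a dict with "image" (420x560x3 uint8, red, green, blue), "z_map" (420x560 float32, m along the optical axis (not along the pixel's ray), 0 where there is no reading), "camera_matrix" (3x3 intrinsics, pixels), "k1" (the pictures are not rectified: a ray, as slopes to the right and down, at radius r is drawn at 1 + k1 r^2 times it, then the intrinsics apply), "cam_to_world" (4x4, takes a point from camera to world coordinates). Camera axes: x right, y up, looking along -z (the intrinsics and any distortion apply to the point x, -y, -z); pixel columns grow to the right and rows downward; lengths in m; the calibration is good to about 2 mm. A picture is of the moment at which its call begins.
A pose or a line that the arm cannot do raises env.Unreachable and nothing moves.
- env.hand_in(): hands the job in; it is judged then, once.
The state is a dict: "clock": time; "q": joint angles; "joint_vel": joint speeds; "joint_torque": joint torques, N m; "position": TCP position; "eef_rot": TCP orientation; "ft_force": force on the tool from outside, world axes, zero at the start; "torque": the same for the moment, N m; "grip_width": finger opening in m; "grip_force": force on a finger pad.
Only numpy, scipy, OpenCV 4.12 (cv2) and the standard library are available. Lean on these libraries where they do the work, as an engineer would, in place of code of your own. Each camera call takes 0.05 s, during which the arm holds its last target. There are 200 camera calls.

### The job

Line the four aluminium riser posts up for inspection on the rail's four round black pads, one post to each pad, in order of height: the tallest on the pad next to the square steel stop block, then each next shorter one, down to the shortest on the pad farthest from the block. Stand each one upright on its flanged foot, with the whole foot well on the pad, and let go of it.

Things in the scene. Friction and masses are not known exactly. Their poses are not given: they have to be found in the camera images.
- post_k_mid (a point): The second tallest of four loose riser posts, 76 mm high overall: plain aluminium, a round stem 26 mm in diameter on a flanged foot 40 mm in diameter and 8 mm thick, with a small dark hole in its top. Stands upright on the bench at the start. 80 to 240 g. This point lies on its axis half-way up (38 mm above its underside and below its top); z is its axis, pointing up away from the foot.
- post_m_mid (a point): The shortest of four loose riser posts, 44 mm high overall: plain aluminium, a round stem 26 mm in diameter on a flanged foot 40 mm in diameter and 8 mm thick, with a small dark hole in its top. Stands upright on the bench at the start. 80 to 240 g. This point lies on its axis half-way up (22 mm above its underside and below its top); z is its axis, pointing up away from the foot.
- post_p_mid (a point): The tallest of four loose riser posts, 92 mm high overall: plain aluminium, a round stem 26 mm in diameter on a flanged foot 40 mm in diameter and 8 mm thick, with a small dark hole in its top. Stands upright on the bench at the start. 80 to 240 g. This point lies on its axis half-way up (46 mm above its underside and below its top); z is its axis, pointing up away from the foot.
- post_t_mid (a point): The third tallest of four loose riser posts, 60 mm high overall: plain aluminium, a round stem 26 mm in diameter on a flanged foot 40 mm in diameter and 8 mm thick, with a small dark hole in its top. Stands upright on the bench at the start. 80 to 240 g. This point lies on its axis half-way up (30 mm above its underside and below its top); z is its axis, pointing up away from the foot.
- pad_a_top (a point): One of four alike round black rubber pads, 60 mm in diameter, 3 mm thick, fixed in a row on a grey rail (460 x 75 x 12 mm, lying on the bench roughly across the robot's front); neighbouring pads are about 85 mm apart. The letter says nothing about its place in the row. This point is the centre of its top face, 15 mm above the bench; its x is across the rail, its y along it.
- pad_b_top (a point): One of four alike round black rubber pads, 60 mm in diameter, 3 mm thick, fixed in a row on a grey rail (460 x 75 x 12 mm, lying on the bench roughly across the robot's front); neighbouring pads are about 85 mm apart. The letter says nothing about its place in the row. This point is the centre of its top face, 15 mm above the bench; its x is across the rail, its y along it.
- pad_c_top (a point): One of four alike round black rubber pads, 60 mm in diameter, 3 mm thick, fixed in a row on a grey rail (460 x 75 x 12 mm, lying on the bench roughly across the robot's front); neighbouring pads are about 85 mm apart. The letter says nothing about its place in the row. This point is the centre of its top face, 15 mm above the bench; its x is across the rail, its y along it.
- pad_d_top (a point): One of four alike round black rubber pads, 60 mm in diameter, 3 mm thick, fixed in a row on a grey rail (460 x 75 x 12 mm, lying on the bench roughly across the robot's front); neighbouring pads are about 85 mm apart. The letter says nothing about its place in the row. This point is the centre of its top face, 15 mm above the bench; its x is across the rail, its y along it.
- stop_top (a point): The square steel stop block, 45 x 30 mm and 40 mm high, fixed at one end of the rail, in line with the pads, its centre about 68 mm from that of the nearest pad. At the other end is only a small low brass nut. This point is the centre of its top face, 52 mm above the bench.
Mind the look-alikes: they are no part of the job. What is shaped like the part that bears post_p_mid but pink, red or yellow is not meant.

How it is judged:
By the outcome, as a careful person would: the job done as asked, in the order asked, and still so for the second after the job is handed in, with the robot touching nothing.
It also fails if it takes over 99 s, if anything falls off the work surface, if the arm or the gripper's body presses on something with over 40 N, if the wrist force passes 120 N, or if a joint passes its speed limit or range.

## Working session

There is one attempt and no reset: what is moved stays moved. The work goes in short steps, each a Python script; the robot and the scene stay as the last script left them, time stands still between calls to the robot, and variables do not carry over. Pictures are saved under pics/ and viewed, at most 14 in all, crops included, and the job is handed in when it is done.

```bash
mkdir -p pics; cat > h.py <<'E'
import numpy as np, cv2
from bench import env
def cloud(c):
    h,w=c["z_map"].shape
    K=c["camera_matrix"];v,u=np.mgrid[0:h,0:w].astype(np.float32)
    s=rays(c,u.ravel(),v.ravel()).reshape(h,w,2)
    z=c["z_map"]; P=np.stack([s[...,0]*z,-s[...,1]*z,-z,np.ones_like(z)],-1)
    W=(P@np.array(c["cam_to_world"]).T)[...,:3]; W[z==0]=np.nan
    return W
def rays(c,u,v):
    K=np.array(c["camera_matrix"])
    return cv2.undistortPoints(np.stack([u,v],-1).astype(np.float64).reshape(-1,1,2),K,np.array([c["k1"],0,0,0],float)).reshape(-1,2)
def onplane(c,u,v,z):
    s=rays(c,np.atleast_1d(u),np.atleast_1d(v)); T=np.array(c["cam_to_world"])
    d=np.c_[s[:,0],-s[:,1],-np.ones(len(s))]@T[:3,:3].T
    return T[:3,3]+d*((z-T[2,3])/d[:,2])[:,None]
def save(c,n): cv2.imwrite(f"pics/{n}.png",c["image"][...,::-1])
E
python3 - <<'E'
from h import *
import pickle
for n in("scene","side","wrist"):
    c=env.read_camera(n); save(c,n+"0"); pickle.dump(c,open(n+"0.pkl","wb"))
    print(n,np.round(c["cam_to_world"],3).tolist(),c["k1"],np.round(c["camera_matrix"][0],1))
print(env.get_state())
E
```

```text
scene [[-0.755, -0.566, 0.33, 0.854], [0.655, -0.646, 0.391, 0.402], [-0.008, 0.512, 0.859, 0.983], [0.0, 0.0, 0.0, 1.0]] -0.09349731224052615 [492.8   0.  276.6]
side [[0.942, 0.206, -0.264, 0.273], [-0.335, 0.559, -0.758, -0.719], [-0.008, 0.803, 0.596, 0.634], [0.0, 0.0, 0.0, 1.0]] -0.15065335059290644 [466.    0.  285.4]
wrist [[0.347, -0.903, -0.252, 0.16], [0.938, 0.334, 0.095, 0.633], [-0.001, -0.269, 0.963, 0.385], [0.0, 0.0, 0.0, 1.0]] -0.04677947573605 [364.5   0.  279.8]
{'clock': 0.15, 'q': array([-1.28223428,  0.53699395, -0.00444215,  1.53861613,  0.00260867,
        1.06732484, -0.07122267]), 'joint_vel': array([-1.70851113e-04, -3.00536966e-03,  1.36442301e-04, -4.41860038e-03,
       -1.76001277e-03,  3.52345512e-04, -3.91943094e-05]), 'joint_torque': array([ 7.69624439e-04, -5.71321356e+01,  9.91355292e-01, -2.51827562e+01,
       -5.62129018e-02,  1.51298958e-02,  9.97123902e-05]), 'position': array([0.22562217, 0.60904348, 0.20935089]), 'eef_rot': array([ 1.76424743e-01,  9.84313905e-01, -6.65069878e-04, -6.53788026e-05]), 'ft_force': array([-0.50058828, -0.06637841,  0.26998802]), 'torque': array([-5.14788452e-02,  5.50624029e-02, -3.92119363e-05]), 'grip_force': 0.0, 'grip_width': 0.08819674286810854}
```

View pics/scene0.png

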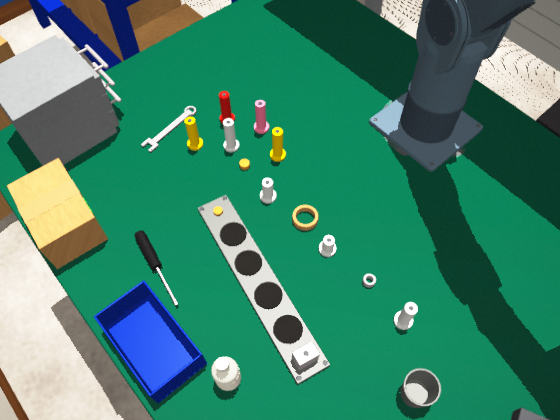

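View pics/side0.png

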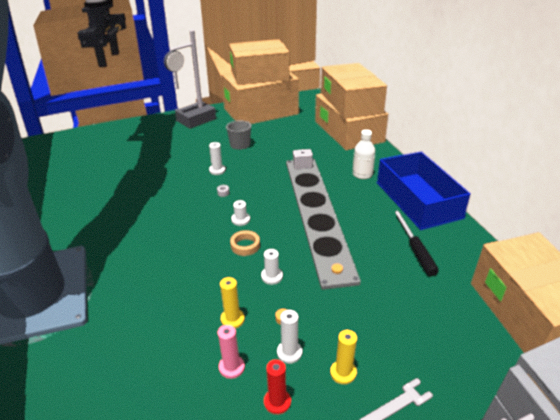

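Four plain-aluminium candidates show up. In the scene view they are at (230,135), (267,190), (328,245) and (405,316); in the side view at (289,335), (271,266), (240,212) and (216,158). The red, pink and yellow posts are look-alikes. The stop block is at scene (305,355), and the pads are at (288,329), (268,295), (248,263) and (233,234). Next I'll measure everything from both views.

```bash
cat > meas.py <<'E'
from h import *
def circ(p):
    A=np.c_[2*p,np.ones(len(p))]; s=np.linalg.lstsq(A,(p**2).sum(1),rcond=None)[0]
    return s[:2],np.sqrt(s[2]+s[0]**2+s[1]**2)
def tops(c,seeds=None):
    W=cloud(c); hsv=cv2.cvtColor(c["image"],cv2.COLOR_RGB2HSV)
    z=W[...,2]
    m=((z>0.02)&(z<0.11)&(W[...,0]>0.25)&(W[...,0]<0.9)&(np.abs(W[...,1])<0.6)).astype(np.uint8)
    n,L,st,ce=cv2.connectedComponentsWithStats(m,connectivity=4)
    out=[]
    for i in range(1,n):
        if st[i,4]<40 or st[i,4]>2500: continue
        P=W[L==i]; zt=np.percentile(P[:,2],95)
        t=P[P[:,2]>zt-0.004]; xy=(t[:,:2].min(0)+t[:,:2].max(0))/2
        s=np.median(hsv[L==i],0)
        out.append((ce[i].round(),st[i,4],xy.round(4),round(float(zt),4),(np.ptp(t[:,:2],axis=0)*1000).round(),s))
    return out
def pads(c):
    g=c["image"].max(2); W=cloud(c)
    m=((g<55)&(W[...,2]>0.004)&(W[...,2]<0.03)&(W[...,0]>0.3)).astype(np.uint8)
    n,L,st,ce=cv2.connectedComponentsWithStats(m)
    out=[]
    for i in range(1,n):
        if st[i,4]<200: continue
        (u,v),ax,an=cv2.fitEllipse(max(cv2.findContours((L==i).astype(np.uint8),0,1)[0],key=len))
        zz=float(np.nanmedian(W[...,2][L==i]))
        out.append((round(u),round(v),st[i,4],onplane(c,u,v,0.015)[0,:2].round(4),round(zz,4)))
    return out
E
python3 - <<'E'
from meas import *
import pickle
for n in("scene","side"):
    c=pickle.load(open(n+"0.pkl","rb")); print(n)
    for o in tops(c): print(*o)
    print("pads")
    for o in pads(c): print(*o)
a,b=[pickle.load(open(n+"0.pkl","rb"))["image"][...,::-1] for n in("scene","side")]
A=cv2.resize(a[80:350,180:440],None,fx=1.5,fy=1.5);B=cv2.resize(b[130:400,190:370],None,fx=1.5,fy=1.5)
cv2.imwrite("pics/crop1.png",np.hstack([A,B]))
E
```

```text
scene
[108.  82.] 69 [ 0.5816 -0.5788] 0.1087 [25. 36.] [  5.  10. 191.]
[227. 118.] 520 [ 0.404  -0.3183] 0.0916 [ 74. 105.] [ 10.   57.5 148. ]
[260. 113.] 255 [ 0.332  -0.2748] 0.0924 [26. 24.] [173. 133. 172.]
[192. 129.] 263 [ 0.4929 -0.3437] 0.0927 [24. 28.] [ 24. 255. 172.]
[277. 141.] 272 [ 0.3586 -0.1774] 0.092 [24. 26.] [ 24. 255. 174.]
[267. 186.] 182 [ 0.4553 -0.1009] 0.0612 [24. 25.] [ 23.  10. 167.]
[147. 248.] 325 [ 0.7529 -0.1614] 0.0265 [30. 99.] [150.  16.  43.]
[328. 242.] 156 [0.4469 0.0934] 0.0455 [25. 26.] [ 19.    1.  251.5]
[156. 330.] 1363 [0.8513 0.0218] 0.0702 [ 97. 202.] [114. 231.  98.]
[408. 312.] 267 [0.4439 0.3189] 0.0778 [27. 24.] [ 21.   8. 195.]
[305. 355.] 472 [0.6525 0.2444] 0.0541 [47. 35.] [  0.   0. 255.]
[226. 375.] 571 [0.7899 0.1762] 0.0941 [27. 22.] [ 25.  24. 215.]
[423. 387.] 690 [0.5367 0.4331] 0.061 [70. 68.] [35. 11. 76.]
[520. 413.] 119 [0.4283 0.5938] 0.0414 [26. 12.] [120.   9. 107.]
pads
233 234 413 [ 0.5855 -0.0665] 0.0144
147 250 434 [ 0.7543 -0.1606] 0.0221
249 263 411 [0.6038 0.0113] 0.0144
268 295 474 [0.6213 0.0967] 0.0143
28
[... 507 characters left out ...]
]
[424. 252.] 306 [ 0.7543 -0.167 ] 0.0259 [ 31. 100.] [140.  32.  40.]
[271. 261.] 300 [ 0.4581 -0.1056] 0.0597 [25. 26.] [ 10.   7. 205.]
[229. 297.] 581 [ 0.3596 -0.1817] 0.0922 [25. 27.] [ 23. 202. 223.]
[289. 330.] 651 [ 0.4295 -0.2832] 0.0918 [25. 25.] [ 10.   8. 201.]
[228. 345.] 684 [ 0.3338 -0.2792] 0.0919 [26. 26.] [172.  122.5 219. ]
[346. 351.] 692 [ 0.4958 -0.3491] 0.0921 [26. 27.] [ 23.  202.  222.5]
[276. 381.] 745 [ 0.3815 -0.3612] 0.0919 [26. 27.] [  1. 214. 181.]
[491. 414.] 170 [ 0.6111 -0.5364] 0.109 [ 3. 22.] [120.  10. 101.]
pads
313 199 238 [0.621  0.0868] 0.0132
321 222 291 [0.605  0.0015] 0.0131
424 258 488 [ 0.7524 -0.1745] 0.021
327 246 358 [ 0.5859 -0.0758] 0.0132
```

View pics/crop1.png

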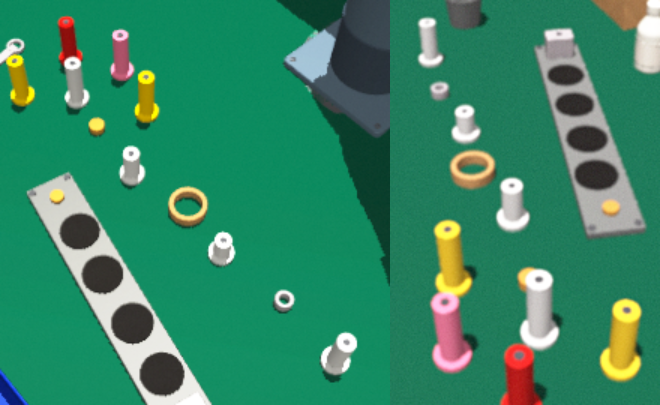

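All four posts are identified by height and colour, with both views agreeing to about 5 mm: P (.430,-.281) at 92 mm, K (.445,.316) at 76 mm, T (.457,-.103) at 60 mm and M (.448,.091) at 44 mm. The crop confirms they are the uncoloured ones: the P post is at scene (230,135), between the yellow, pink and red look-alikes. The stop is at the +y end. I'll move now and look closer with the wrist camera.

```bash
cat >> meas.py <<'E'
def quat(ty):  # tool down, closing along direction ty (xy); choose half turn nearest in joint 7
    a=np.arctan2(ty[0],ty[1])/2
    return [np.array([np.sin(b),np.cos(b),0,0]) for b in (a,a+np.pi/2)]
def best(pos,ty):
    q0=env.get_state()["q"]; o=[]
    for q in quat(ty):
        j=env.ik(pos,q)
        if j is not None: o.append((np.abs(j-q0).max()+0.3*abs(j[6]),q))
    return min(o,key=lambda t:t[0])[1]
RX=np.array([.978,-.208])
E
python3 - <<'E'
from meas import *
import pickle
p=[.56,.05,.30]; env.reach(p,best(p,RX)); c=env.read_camera("wrist"); save(c,"w1"); pickle.dump(c,open("w1.pkl","wb"))
for o in pads(c): print(*o)
for o in tops(c): print(*o)
p=[.43,-.281,.21]; env.reach(p,best(p,[0,1])); c=env.read_camera("wrist"); save(c,"w2"); pickle.dump(c,open("w2.pkl","wb"))
for o in tops(c): print(*o)
s=env.get_state();print(s["clock"],s["q"].round(2),s["position"])
cv2.imwrite("pics/w12.png",cv2.resize(np.hstack([cv2.imread("pics/w1.png"),cv2.imread("pics/w2.png")]),(800,300)))
E
```

```text
325 52 1512 [0.6386 0.169 ] 0.0157
323 115 1312 [0.6225 0.0983] 0.0157
449 266 239 [ 0.7596 -0.1368] 0.0204
[463.  22.] 2344 [0.786  0.1672] 0.0979 [17. 21.] [ 30.  10. 232.]
[183. 152.] 454 [0.4479 0.0912] 0.0463 [26. 24.] [  0.   0. 255.]
[451. 267.] 399 [ 0.7587 -0.1389] 0.0265 [21. 49.] [135.   9.  63.]
[228. 295.] 549 [ 0.457  -0.1028] 0.0616 [24. 26.] [ 60.   5. 206.]
[320. 295.] 122 [ 0.5754 -0.1403] 0.022 [21. 20.] [ 27. 103. 255.]
[169. 369.] 774 [ 0.3585 -0.1808] 0.0934 [26. 26.] [ 24. 160. 161.]
[239. 391.] 120 [ 0.429  -0.2699] 0.0394 [14.  4.] [ 50.   5. 146.]
[131.  23.] 331 [ 0.5748 -0.1413] 0.0221 [21. 21.] [ 25. 116. 254.]
[360. 114.] 1239 [ 0.4936 -0.3473] 0.0939 [25. 26.] [ 28. 122. 214.]
[ 94. 154.] 1134 [ 0.4567 -0.1039] 0.0617 [26. 27.] [ 50.   5. 141.]
[281. 189.] 1080 [ 0.4282 -0.2811] 0.0936 [25. 25.] [  0.    0.  254.5]
[365. 238.] 1347 [ 0.3804 -0.3603] 0.0935 [26. 26.] [  1. 174. 137.]
[185. 249.] 732 [ 0.3599 -0.1927] 0.0902 [15.  4.] [ 24. 162. 154.]
[277. 284.] 1352 [ 0.3323 -0.2774] 0.0935 [25. 24.] [172.  95. 154.]
3.9667 [-0.28  0.46  1.01  1.93 -0.46  1.   -0.62] [ 0.43140237 -0.27969819  0.21008331]
```

View pics/w12.png

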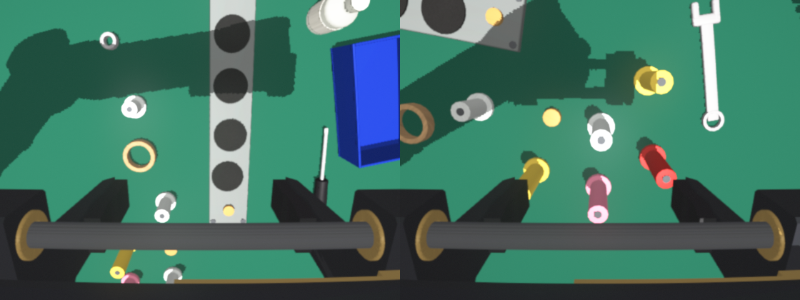

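The wrist view shows the aluminium P post at composite (600,130), upright and apart from its coloured neighbours. The pads are at (232,34), (230,86), (230,135) and (228,176). I'll re-threshold the pads from this picture and pick P.

```bash
python3 - <<'E'
from meas import *
import pickle
c=pickle.load(open("w1.pkl","rb")); g=c["image"].max(2)
print("pads",[int(g[v,u]) for u,v in((325,47),(322,120),(322,189),(319,246))],"rail",[int(g[v,u]) for u,v in((323,85),(321,155),(320,218),(300,60))])
for th in (70,80,90):
    m=np.zeros_like(g); m[10:275,290:360]=g[10:275,290:360]<th
    for k in sorted(cv2.findContours(m,0,1)[0],key=cv2.contourArea)[::-1][:5]:
        if cv2.contourArea(k)>500:
            (u,v),ax,_=cv2.fitEllipse(cv2.convexHull(k)); print(th,round(u),round(v),np.round(ax),onplane(c,u,v,.015)[0].round(4))
p=[.4285,-.281]; q=env.get_state()["eef_rot"]
env.gripper_to(.065,30); env.movel([*p,.067],rot=best([*p,.067],[0,1]),v=.12)
env.gripper_to(0.0,30); s=env.get_state(); print(s["clock"],s["grip_width"],s["grip_force"],s["position"],s["ft_force"])
env.movel([*p,.24],v=.2); s=env.get_state(); print(s["grip_width"],s["ft_force"],s["position"])
E
```

```text
pads [46, 47, 74, 74] rail [115, 216, 217, 116]
70 325 48 [48. 51.] [0.6386 0.1732 0.015 ]
70 322 116 [41. 48.] [0.6218 0.0963 0.015 ]
80 325 47 [50. 53.] [0.6385 0.1741 0.015 ]
80 322 119 [47. 48.] [0.6213 0.0936 0.015 ]
80 322 189 [42. 43.] [0.6053 0.0069 0.015 ]
80 318 246 [39. 41.] [ 0.5862 -0.0705  0.015 ]
90 325 47 [50. 53.] [0.6385 0.1741 0.015 ]
90 322 119 [48. 49.] [0.6212 0.0935 0.015 ]
90 322 189 [43. 44.] [0.6052 0.007  0.015 ]
90 318 246 [39. 42.] [ 0.5861 -0.0704  0.015 ]
6.85 0.00048332098516033366 0.0 [ 0.42849829 -0.28101503  0.06699044] [ 1.20638053 -0.07129158  0.20996974]
0.0005810952910904323 [-0.20960387  0.26619905 -0.11665879] [ 0.42797569 -0.28042163  0.23906417]
```

The gripper closed on nothing, so I need to look.

```bash
python3 - <<'E'
from meas import *
import pickle
env.gripper_to(.08)
S=env.get_state();print(S["position"],S["eef_rot"])
c=env.read_camera("wrist");save(c,"w3");d=env.read_camera("side");save(d,"s3");pickle.dump((c,d),open("3.pkl","wb"))
for o in tops(c): print(*o)
print()
for o in tops(d): print(*o)
cv2.imwrite("pics/c3.png",cv2.resize(np.hstack([cv2.imread("pics/w3.png"),cv2.imread("pics/s3.png")]),(800,300)))
E
```

```text
[ 0.42850502 -0.28102267  0.24001514] [ 1.00000000e+00 -1.61692246e-05  2.02421649e-05 -3.22106232e-06]
[140.  26.] 311 [ 0.5756 -0.1414] 0.0221 [21. 22.] [ 24. 116. 253.]
[351. 110.] 997 [ 0.4936 -0.3473] 0.0939 [25. 25.] [ 30. 101. 254.]
[106. 148.] 945 [ 0.4569 -0.1034] 0.0619 [26. 26.] [ 50.   5. 143.]
[280. 179.] 873 [ 0.428  -0.2811] 0.0937 [25. 24.] [  0.   0. 255.]
[357. 225.] 1112 [ 0.3807 -0.3604] 0.0935 [25. 26.] [  1. 166. 166.]
[187. 238.] 780 [ 0.3631 -0.1834] 0.0929 [16. 23.] [ 24. 162. 155.]
[276. 268.] 1110 [ 0.3318 -0.2772] 0.0936 [26. 24.] [172.  94. 155.]

[239. 113.] 772 [0.5859 0.5697] 0.1031 [42. 54.] [ 15. 129. 179.]
[352. 130.] 2173 [0.8394 0.3099] 0.1051 [120. 305.] [ 15. 129. 190.]
[193. 117.] 114 [0.4371 0.5909] 0.0388 [53. 17.] [130.  15.  77.]
[215. 154.] 229 [0.4456 0.3131] 0.0753 [24. 26.] [ 11.   7. 223.]
[414. 190.] 2079 [0.8519 0.0182] 0.0685 [ 96. 203.] [115. 224. 142.]
[240. 208.] 160 [0.4493 0.0895] 0.0436 [24. 29.] [  6.5   6.  212. ]
[424. 253.] 316 [ 0.7556 -0.1647] 0.0258 [30. 99.] [143.  28.  46.]
[271. 261.] 303 [ 0.458  -0.1052] 0.0597 [25. 24.] [ 12.   8. 181.]
[229. 297.] 581 [ 0.3598 -0.1825] 0.0922 [25. 27.] [ 25. 198. 238.]
[289. 330.] 651 [ 0.4298 -0.2829] 0.0917 [25. 26.] [  9.   7. 223.]
[228. 345.] 687 [ 0.3337 -0.2787] 0.0919 [26. 26.] [171. 114. 235.]
[346. 351.] 697 [ 0.495  -0.3487] 0.0921 [25. 27.] [ 25. 199. 237.]
[276. 380.] 746 [ 0.3817 -0.3616] 0.0921 [25. 25.] [  1. 212. 203.]
[491. 414.] 168 [ 0.6108 -0.5364] 0.109 [ 2. 23.] [122.5   9.  116. ]
```

View pics/c3.png

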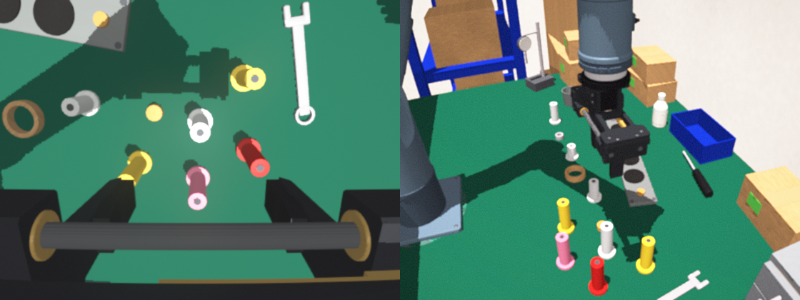

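The post is unmoved and the reported TCP was over it, yet in the side view the gripper looks nearer the rail, around composite (620,150). I'll check where the fingertips really are in both cameras.

```bash
python3 - <<'E'
from meas import *
import pickle
c,d=pickle.load(open("3.pkl","rb"))
for n,k in(("wrist",c),("side",d)):
    T=np.linalg.inv(k["cam_to_world"])
    for P in((.4285,-.281,.24),(.4285,-.281,.229)):
        p=T@np.r_[P,1]; p=np.array([p[0],-p[1],-p[2]]); s=p[:2]/p[2]; s*=1+k["k1"]*(s@s); K=k["camera_matrix"]
        print(n,P,"px",(K[0][0]*s[0]+K[0][2]).round(),(K[1][1]*s[1]+K[1][2]).round(),"depth",p[2].round(3))
W=cloud(c); print("cam",np.round(c["cam_to_world"],3).tolist())
for u,v in((170,262),(170,300),(385,262),(385,300),(280,330),(60,340),(500,340)): print("w",u,v,W[v,u].round(3))
W=cloud(d)
z=W[...,2]; m=(z>.2)&(z<.27)&(W[...,0]>.2)&(W[...,0]<.8)&(np.abs(W[...,1])<.45)
P=W[m];v,u=np.nonzero(m);print("side",len(P),P.min(0),P.max(0),u.min(),u.max(),v.min(),v.max())
cv2.imwrite("pics/c4.png",cv2.resize(d["image"][60:260,220:420,::-1],(600,600)))
print(env.get_state()["grip_width"])
E
```

```text
wrist (0.4285, -0.281, 0.24) px 279.0 244.0 depth 0.187
wrist (0.4285, -0.281, 0.229) px 279.0 236.0 depth 0.198
side (0.4285, -0.281, 0.24) px 287.0 240.0 depth 0.608
side (0.4285, -0.281, 0.229) px 287.0 247.0 depth 0.614
cam [[0.0, 0.963, 0.27, 0.497], [-1.0, 0.0, -0.0, -0.281], [-0.0, -0.27, 0.963, 0.415], [0.0, 0.0, 0.0, 1.0]]
w 170 262 [ 0.437 -0.237  0.281]
w 170 300 [ 0.427 -0.24   0.294]
w 385 262 [ 0.437 -0.324  0.281]
w 385 300 [ 0.425 -0.322  0.29 ]
w 280 330 [ 0.452 -0.281  0.35 ]
w 60 340 [ 0.449 -0.235  0.35 ]
w 500 340 [ 0.451 -0.327  0.352]
side 16 [ 0.41914469 -0.33085357  0.26508612] [ 0.43569679 -0.23015337  0.26964956] 268 307 202 249
0.07999797346291922
```

View pics/c4.png

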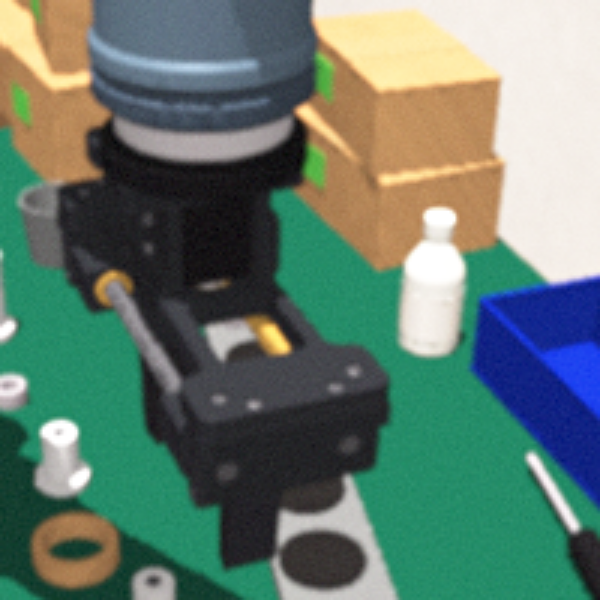

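The xy position is right, but the fingertips measure z≈.265 when the TCP reports .240. So the tips are about 25 mm behind the reported TCP, not 11 mm ahead, and the jaws closed just above the post. I'll get the tip height more exactly from both clouds.

```bash
python3 - <<'E'
from meas import *
import pickle
c,d=pickle.load(open("3.pkl","rb"))
for n,k in(("wrist",c),("side",d)):
    W=cloud(k); m=(W[...,2]>.15)&(W[...,2]<.345)&(abs(W[...,0]-.4285)<.05)&(abs(W[...,1]+.281)<.1)
    P=W[m]; v,u=np.nonzero(m)
    for z0 in np.arange(.255,.34,.005):
        s=(P[:,2]>=z0)&(P[:,2]<z0+.005); 
        if s.any(): print(n,z0.round(3),s.sum(),P[s].min(0).round(3),P[s].max(0).round(3),u[s].min(),u[s].max(),v[s].min(),v[s].max())
E
```

```text
wrist 0.265 82 [ 0.418 -0.332  0.268] [ 0.438 -0.233  0.27 ] 168 397 248 289
wrist 0.27 506 [ 0.418 -0.334  0.27 ] [ 0.439 -0.229  0.275] 154 407 248 294
wrist 0.275 623 [ 0.418 -0.335  0.275] [ 0.439 -0.228  0.28 ] 148 411 252 300
wrist 0.28 696 [ 0.418 -0.336  0.28 ] [ 0.439 -0.226  0.285] 140 418 257 305
wrist 0.285 851 [ 0.418 -0.336  0.285] [ 0.439 -0.227  0.29 ] 137 423 262 311
wrist 0.29 955 [ 0.42  -0.336  0.29 ] [ 0.439 -0.226  0.295] 129 429 267 311
wrist 0.295 848 [ 0.423 -0.337  0.295] [ 0.439 -0.226  0.3  ] 122 437 273 310
wrist 0.3 780 [ 0.426 -0.338  0.3  ] [ 0.439 -0.225  0.305] 114 445 280 310
wrist 0.305 783 [ 0.43  -0.338  0.305] [ 0.439 -0.225  0.31 ] 108 453 286 310
wrist 0.31 1386 [ 0.417 -0.338  0.31 ] [ 0.439 -0.225  0.315] 100 460 292 359
wrist 0.315 853 [ 0.416 -0.339  0.315] [ 0.439 -0.224  0.32 ] 91 468 300 369
wrist 0.32 449 [ 0.417 -0.338  0.32 ] [ 0.439 -0.23   0.325] 106 469 309 381
wrist 0.325 682 [ 0.416 -0.33   0.325] [ 0.432 -0.233  0.33 ] 109 450 349 394
wrist 0.33 876 [ 0.417 -0.33   0.33 ] [ 0.436 -0.233  0.335] 99 461 349 394
wrist 0.335 1937 [
[... 641 characters left out ...]
3 ] 267 313 184 235
side 0.3 85 [ 0.419 -0.34   0.3  ] [ 0.439 -0.229  0.305] 267 313 180 231
side 0.305 47 [ 0.418 -0.34   0.305] [ 0.439 -0.227  0.31 ] 266 313 177 228
side 0.31 27 [ 0.426 -0.243  0.311] [ 0.432 -0.232  0.315] 273 279 173 179
side 0.315 12 [ 0.424 -0.235  0.315] [ 0.429 -0.233  0.32 ] 271 275 170 174
side 0.32 12 [ 0.421 -0.235  0.32 ] [ 0.426 -0.233  0.325] 269 273 168 171
side 0.325 12 [ 0.42  -0.236  0.325] [ 0.426 -0.233  0.33 ] 268 273 165 168
side 0.33 143 [ 0.395 -0.369  0.33 ] [ 0.464 -0.196  0.335] 241 345 151 229
side 0.335 322 [ 0.395 -0.369  0.335] [ 0.463 -0.198  0.34 ] 241 345 149 228
side 0.34 352 [ 0.395 -0.369  0.34 ] [ 0.464 -0.198  0.345] 241 346 146 223
```

Both views agree: tips at .268, body at .331 (the 63 mm spacing is as specified). The whole tool sits 39 mm behind the reported TCP, so I'll command z 39 mm lower and lower the posts onto the pads by force.

```bash
cat > pp.py <<'E'
from meas import *
OFF=-.039
PAD=[(.6385,.1735),(.6212,.0932),(.6052,.0067),(.5862,-.0708)]
def st(t): s=env.get_state(); print(t,round(s["clock"],1),"w",round(s["grip_width"],4),"gf",round(s["grip_force"],1),s["position"].round(4),s["ft_force"].round(1))
def pick(xy,h,ty,hover=True):
    z=h-.022+OFF
    if hover:
        p=[*xy,z+.09]; env.reach(p,best(p,ty))
    env.gripper_to(.065,30); print("stop",env.movel([*xy,z],v=.12,f_stop=12))
    env.gripper_to(0,30); st("grip")
    env.movel([*xy,z+.14],v=.2); st("lift")
def place(i,h):
    z=h-.022+OFF+.015; xy=PAD[i]
    p=[*xy,z+.13]; env.reach(p,best(p,RX)); env.pause(.2)
    env.movel([*xy,z+.012],v=.15); env.pause(.15)
    print("stop",env.movel([*xy,z-.006],v=.02,f_stop=4)); st("down")
    env.gripper_to(.065); zz=env.get_state()["position"][2]; env.movel([*xy,zz+.13],v=.2); st("up")
E
python3 - <<'E'
from pp import *
pick((.4285,-.281),.092,[0,1])
if env.get_state()["grip_width"]>.02:
    place(0,.092)
    d=env.read_camera("side"); save(d,"s5")
    for o in tops(d):
        if o[5][1]<30: print(*o)
E
```

```text
stop False
grip 11.7 w 0.025 gf 30.0 [ 0.4286 -0.2811  0.0311] [-0.  -0.1  2.1]
lift 12.6 w 0.0251 gf 30.0 [ 0.4279 -0.2802  0.17  ] [-0.1  1.  -2.5]
stop True
down 16.3 w 0.0254 gf 30.0 [0.6384 0.1735 0.0461] [-1.3  0.4  4.9]
up 17.9 w 0.065 gf 0.0 [0.6376 0.1736 0.174 ] [-0.3  0.2 -0.1]
[193. 117.] 107 [0.4363 0.5914] 0.0387 [47. 16.] [128.  17.  66.]
[215. 154.] 232 [0.4455 0.3144] 0.0753 [25. 27.] [ 17.    9.  164.5]
[304. 162.] 554 [0.6393 0.1709] 0.1052 [25. 24.] [ 15.    8.  194.5]
[240. 208.] 157 [0.4492 0.0889] 0.043 [24. 27.] [  8.   6. 215.]
[271. 261.] 298 [ 0.4583 -0.1047] 0.0596 [25. 26.] [ 10.   7. 211.]
[491. 414.] 171 [ 0.6112 -0.5361] 0.1094 [ 2. 22.] [120.  10. 104.]
```

P stands on the pad beside the stop: width 25 mm in grip, contact at the expected height, top measured at .105. Next is K, then T.

```bash
python3 - <<'E'
from pp import *
for xy,h,i in (((.4448,.3163),.076,1),((.457,-.1032),.060,2),((.448,.0912),.044,3)):
    pick(xy,h,RX)
    if env.get_state()["grip_width"]<.02: print("MISS"); break
    place(i,h)
d=env.read_camera("side"); save(d,"s6")
for o in tops(d):
    if o[5][1]<30: print(*o)
E
```

```text
stop False
grip 20.7 w 0.0254 gf 30.0 [0.445  0.3163 0.0151] [ 0.1 -0.9 -0.2]
lift 21.5 w 0.0251 gf 30.0 [0.4438 0.316  0.1539] [-0.3 -1.1 -2.2]
stop True
down 24.5 w 0.0254 gf 29.9 [0.6213 0.0932 0.03  ] [ 0.7 -0.5  4.6]
up 26.1 w 0.0652 gf 0.0 [0.6203 0.0934 0.1581] [-0.2  0.5  0.1]
stop False
grip 28.9 w 0.0255 gf 30.0 [ 0.4572 -0.1032 -0.0009] [-0.4 -0.2  2.5]
lift 29.8 w 0.025 gf 30.0 [ 0.4562 -0.1028  0.1381] [-0.6  0.2 -1.4]
stop True
down 32.4 w 0.025 gf 30.0 [0.6052 0.0067 0.014 ] [-1.1 -1.1  4.5]
up 34.0 w 0.0645 gf 0.0 [0.6044 0.0071 0.1424] [-0.4  0.8 -0.5]
stop False
grip 36.6 w 0.0251 gf 30.0 [ 0.4481  0.0913 -0.0169] [-0.4  0.3  1.8]
lift 37.4 w 0.0254 gf 30.0 [0.4472 0.0913 0.1222] [ 0.1  0.3 -1.5]
stop True
down 40.2 w 0.0252 gf 30.0 [ 0.5861 -0.0708 -0.0019] [-1.3  0.1  6.2]
up 41.7 w 0.0652 gf 0.0 [ 0.5855 -0.0704  0.1266] [-0.2 -0.1  0.4]
[192. 117.] 105 [0.4351 0.5917] 0.039 [43. 15.] [128.  16.  72.]
[367. 166.] 116 [0.7963 0.1477] 0.0489 [27.  9.] [ 16.   19.5 234.5]
[322. 215.] 930 [0.6163 0.0479] 0.0786 [ 36. 109.] [ 10.   8. 183.]
[491. 414.] 162 [ 0.6109 -0.536 ] 0.1079 [ 3. 22.] [120.   9. 110.]
```

View pics/s6.png

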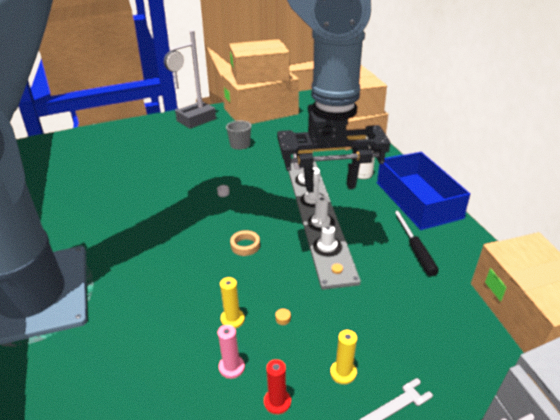

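All four posts are on the rail, at side-view (312,165), (315,190), (321,212) and (327,238). I'll back away and check feet against pads.

```bash
python3 - <<'E'
from pp import *
p=[.43,-.1,.27]; env.reach(p,best(p,RX)); env.pause(.3)
a=env.read_camera("scene");d=env.read_camera("side")
for c in(a,d):
    for o in tops(c):
        if o[5][1]<30 and .56<o[2][0]<.68: print(*o)
    print()
A=cv2.resize(a["image"][190:390,190:340,::-1],(400,533));B=cv2.resize(d["image"][140:290,280:392,::-1],(398,533))
cv2.imwrite("pics/fin.png",np.hstack([A,B]))
E
```

```text
[108.  82.] 70 [ 0.5818 -0.5805] 0.1091 [25. 37.] [  6.   10.5 191. ]
[232. 229.] 273 [ 0.5846 -0.0688] 0.0602 [24. 24.] [ 23.  12. 175.]
[247. 257.] 326 [0.6041 0.0084] 0.0761 [25. 26.] [ 23.  11. 179.]
[268. 289.] 378 [0.6204 0.095 ] 0.0921 [25. 25.] [ 20.    8.  207.5]
[288. 322.] 431 [0.6374 0.1756] 0.1079 [25. 26.] [ 20.   9. 178.]
[305. 355.] 472 [0.6526 0.2431] 0.054 [47. 36.] [  0.   0. 255.]

[312. 183.] 1230 [0.6384 0.1706] 0.1008 [25. 27.] [ 10.   7. 212.]
[327. 238.] 344 [ 0.5867 -0.0732] 0.0582 [24. 27.] [ 10.   9. 173.]
[491. 414.] 168 [ 0.6108 -0.5364] 0.1087 [ 3. 22.] [125.5   9.  109. ]
```

View pics/fin.png

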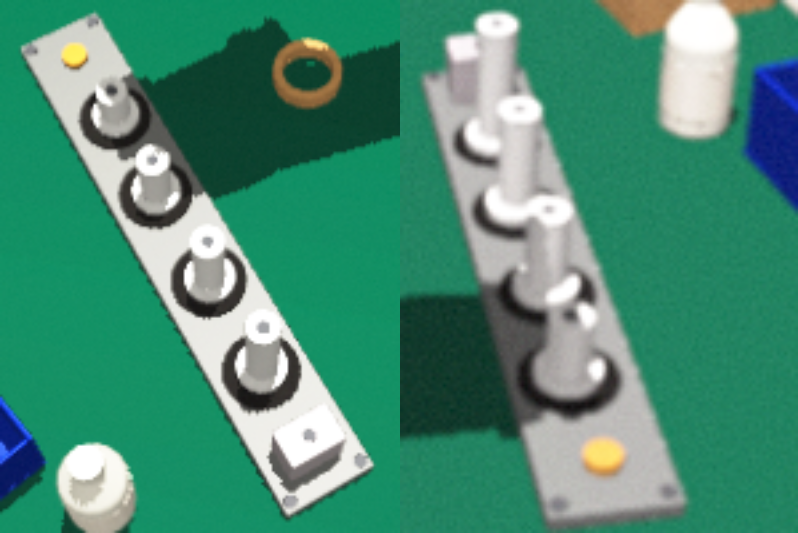

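Every post is upright with its foot centred in its pad's black ring. Tops measure .108, .092, .076 and .060 going away from the stop, so the order is right.

```bash
python3 -c "
from bench import env
print(env.hand_in(), env.get_state()['clock'])"
```

```text
the job is handed in; nothing more can be done
the job is handed in; nothing more can be done
```

The four aluminium posts stand upright and released, one to each pad, tallest beside the stop block down to the shortest at the far end, and the job is handed in at roughly 45 s on the robot's clock; the first grasp closed on air without moving anything, because the gripper sits 39 mm behind the reported TCP, which I corrected for.

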